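# Wedge a used control arm just clear of its rest

### The job

A used control arm hangs in a test fixture, hinged at one end and resting under its own weight on a rubber pad near its ball joint. Take the steeper of the two loose aluminium wedges, stand it flat on the fixture's base plate and push it thin end first under the ball joint until the arm just lifts off the pad, leaving a gap of about 4 mm there; stop and finish still gripping the wedge in that place, without letting go. Let only the wedge lift the control arm, do not touch the arm with the gripper, and leave the other things on the bench where they lie.

Things in the scene. Friction and masses are not known exactly. Their poses are not given: they have to be found in the camera images.
- wedge_steep_grip (a point): Steeper aluminium wedge, loose, 0.2 kg: a grip block 30 long (x) x 28 wide (y) x 45 high, and ahead of it (+x) a ramp 80 long, 28 wide, falling from 26 high to a blunt nose 4 high. This point is the block's centre, 22.5 above the flat underside; the nose is 95 ahead along +x; z up. It lies on the bench right of the fixture, in either of two places.
- wedge_flat_grip (a point): Flat aluminium wedge, to be left alone: same grip block and plan, but its ramp falls only from 9 to 4, too low for the job. This point is the centre of its grip block, 22.5 above its underside; x towards the nose. It lies in the other of the two places.
- fixture: Fixed test fixture; origin on the bench surface, z up. Grey base plate, 12 thick, covers x -110 to 70, y -155 to 155. Hinge bracket at x 20, y -100, 64 high. The control arm runs from it along +y to the ball joint at x 20, y 120. A flat, clear run for the wedge lies on the plate on the -x side of the ball joint; push along +x.
- rest_pad (a point): Centre of the top face of the fixed rubber rest pad under the control arm, 44 (x) x 22 (y), 20 above the base plate, 175 from the hinge axis and 45 from the ball joint. At rest the arm's flat underside lies on it.
- ball (a point): Centre of the ball joint at the control arm's free end: dark steel ball of radius 18 with a short stud whose top is 34 above this point. At rest it is 29 above the base plate's top, so 11 mm are free beneath. The steep wedge, flat on the plate, touches it when the nose is about 23 past the ball's centre; each further 10 mm of push lifts the ball about 2.7 mm.
- control_arm (a joint): Lift angle of the control arm about its hinge (rad): 0 on the pad, growing as the free end rises. The ball is 220 from the hinge, so 0.01 rad is 2.2 mm at the ball and a 1.75 mm gap at the pad. Dark steel, 28 wide, 0.6 to 1.1 kg, swings freely: 3 to 6 N on the wedge; the push takes 5 to 20 N.
- sleeve_a: Loose bystander: plain steel sleeve standing upright, 40 outside diameter, 45 high; origin at the centre of its underside.
- sleeve_b: Loose bystander: dark steel sleeve standing upright, 48 outside diameter, 34 high; origin at the centre of its underside.
- pulley: Loose bystander: dark steel belt pulley lying flat, 104 diameter, 30 high; origin at the centre of its underside.
- wrench: Loose bystander: steel wrench lying at the far side of the bench; origin at its underside near the middle, x along it.
Not all that is in view belongs to the job. Leave any pink or turquoise look-alike of the part that bears wedge_steep_grip alone.

How it is judged:
By the outcome, as a careful person would: the job done as asked, in the order asked, and still so for the second after the job is handed in, while the arm keeps its last pose, push and grip.
It also fails if it takes over 51 s, if anything falls off the work surface, if the arm or the gripper's body presses on something with over 40 N, if the wrist force passes 120 N, or if a joint passes its speed limit or range.

### The arm

A 7-joint arm with a two-finger parallel gripper is mounted at the origin on the work surface. World frame = base frame: x ahead of the robot, y to its left, z up, the work surface at z = 0. Lengths are in m, angles in rad, forces in N, time in s.
With the tool pointing down it reaches from about 0.425 to 0.875 m from the base axis. Payload 4.7 kg.
Tool frame: the origin (TCP) lies at the very end of the fingers, on their centre line; the grasp point (between the pads) lies 19 mm behind it; y points along the fingers, z is the direction in which the jaws open and shut, and the axes are right-handed (so a half turn about y gives the same grasp; the last joint's range is limited). The gripper opens to 85 mm and grips with 20 to 120 N. Pads are 22 mm wide; open, the fingers measure 114 mm over their backs; the gripper's body (76 mm by 85 mm) begins 54 mm behind the grasp point. The pads swing forward as they close: fully open they stand 13 mm farther back than shut.
Start: joints at [-1.262, 0.321, -0.07, 1.45, 0.023, 1.371, -0.057], TCP at [0.189, 0.622, 0.203] pointing down, gripper open.
Joint ranges: [-2.86, 2.86], [-0.3, 2.09], [-1.38, 1.24], [0.06, 2.45], [-1.56, 4.7], [0.09, 2.05], [-2.69, 2.69]. Speed limits (rad/s): [2.57, 2.57, 3.14, 3.14, 3.14, 3.14, 3.14].

### API

Orientations are given as a unit quaternion [w, x, y, z].
In Python, from rig import telemetry, viewer, env gives the robot as it stands.
- The arm moves only by the tool servo_tool, never from a script. Its argument "increments" is a list of rows, each a list of 7 numbers: the shift along the tool's x, y, z each as a share of 250 mm, from -1 to 1, then the turn, a rotation vector about the tool's x, y, z each as a share of 180 degrees, from -1 to 1, then the opening, from -1 (shut) to 1 (fully open), so that 0 is half open. A call has 1 to 10 rows; each row is the pose to reach, as a shift and turn from the pose commanded when the call began, along the tool's axes at that moment, turning the shorter way round; what a row does not reach only later rows make up. A row lasts 1/10 s, in which the tool goes at most 50 mm and 8.59 degrees, less where a joint would pass 70% of its speed; a pose out of reach is approached as far as the arm can. A call with a number of a shift or a turn outside -1 to 1 is refused whole. A call with a gripper value outside its range is refused whole. The fingers move at their own pace and stop on an object; "force" is the grip in N (left out, the last holds). Time passes only in rows, so rows that repeat a pose let the fingers close. It gives the time, the measured TCP pose, the force and the opening at its end, in the units of the state.
- telemetry.read_state(): the state, without advancing time (a new reading comes with each control period).
- viewer.snapshot(name): name is "scene" or "top" or "wrist"; returns a dict with "img" (420x560x3 uint8, red, green, blue), "fovy" (degrees; the focal length in pixels is half the picture's height over the tangent of half this angle, whatever the lens; pixels are square), "cx", "cy" (the principal point, pixels), "rvec" (rotation vector, rad) and "tvec" (3), from world to camera coordinates, as OpenCV has them. Camera axes: x right, y down, z forward; pixel columns grow to the right and rows downward; lengths in m; the calibration is good to about 2 mm. A picture is of the moment at which its call begins. There is no depth.
- env.finish_job(): hands the job in, once; it reports no verdict.
The state is a dict: "t": time; "qpos": joint angles; "qvel": joint speeds; "tau": joint torques, N m; "position": TCP position; "tool_rot": TCP orientation; "contact_force": force on the tool from outside, world axes, zero at the start; "wrist_torque": the same for the moment, N m; "gripper_width": finger opening in m.
Only numpy, scipy, OpenCV 4.12 (cv2) and the standard library are available. Lean on these libraries where they do the work, as an engineer would, in place of code of your own. Each camera call takes 0.05 s, during which the arm holds its last target. There are 200 camera calls.

## Working session

There is one attempt and no reset: what is moved stays moved. The work goes in short steps, Python scripts to look and compute and a tool call to move; the robot and the scene stay as the last step left them, time stands still between calls to the robot, and variables do not carry over. Pictures are saved under pics/ and viewed, about 8 in all and at most 12, crops included, and the job is handed in when it is done.

Besides the shell and the picture viewer there is one more tool, called after "Request:" as a command line: name --pt "numbers of a row" for each row, then --argument value for the rest. servo_tool: Moves the arm, as the interface text tells. Shift numbers are shares of 250 mm and turn numbers shares of 180 degrees, none past 1 either way. Its arguments: {"type":"object","properties":{"increments":{"type":"array"},"force":{"type":"number"}},"required":["increments"]}

```bash
mkdir -p pics
cat > h.py <<'E'
import numpy as np, cv2
from rig import telemetry, viewer, env
from scipy.spatial.transform import Rotation as R
def snap(n):
    s=viewer.snapshot(n); np.savez(f'pics/{n}.npz',**s); return s
def load(n): return dict(np.load(f'pics/{n}.npz'))
def K(s):
    f=s['img'].shape[0]/2/np.tan(np.radians(s['fovy'])/2); return np.array([[f,0,s['cx']],[0,f,s['cy']],[0,0,1.]])
def ray(s,u,v,z):
    M=R.from_rotvec(s['rvec']).as_matrix(); c=-M.T@s['tvec']; d=M.T@np.linalg.inv(K(s))@[u,v,1]
    return c+d*(z-c[2])/d[2]
def proj(s,P): return cv2.projectPoints(np.array(P,float).reshape(-1,3),s['rvec'],s['tvec'],K(s),None)[0][:,0]
def save(s,name,crop=None,k=1):
    im=cv2.cvtColor(s['img'],cv2.COLOR_RGB2BGR)
    if crop: a,b,c,d=crop; im=im[b:d,a:c]
    cv2.imwrite(f'pics/{name}.png',cv2.resize(im,None,fx=k,fy=k,interpolation=cv2.INTER_CUBIC))
E
python3 - <<'E'
from h import *
a=snap('scene');b=snap('top')
for s in(a,b):
    M=R.from_rotvec(s['rvec']).as_matrix();print(-M.T@s['tvec'],s['fovy'],M[2])
save(a,'scene0');save(b,'top0',k=1.4)
st=telemetry.read_state();print(st)
E
```

```text
[ 1.07383424 -0.5929801   1.30151258] 42.199535206867566 [-0.36350397  0.36816834 -0.85575519]
[ 0.39094205 -0.05718207  1.03271001] 56.23606291294235 [ 0.1541118   0.00724526 -0.98802685]
{'t': 0.1, 'qpos': array([-1.26192839,  0.32173628, -0.07004918,  1.45156949,  0.02258498,
        1.37082163, -0.05689726]), 'qvel': array([-1.73615206e-03, -8.67102658e-04,  8.14398615e-04, -3.83313734e-03,
        1.07504293e-03, -1.63754283e-03, -7.77930087e-05]), 'tau': array([ 3.00028137e-05, -4.94878149e+01, -3.83675750e-01, -3.15214813e+01,
        1.30578876e-02,  7.39457872e-03,  3.03608863e-05]), 'position': array([0.18874299, 0.62142337, 0.20203255]), 'tool_rot': array([-0.69882469,  0.70005572, -0.10389973,  0.10378285]), 'contact_force': array([ 0.18556744, -0.75272586,  0.70635645]), 'wrist_torque': array([-0.01511856, -0.02192981, -0.02349959]), 'gripper_width': 0.08513417901893611}
```

View pics/scene0.png

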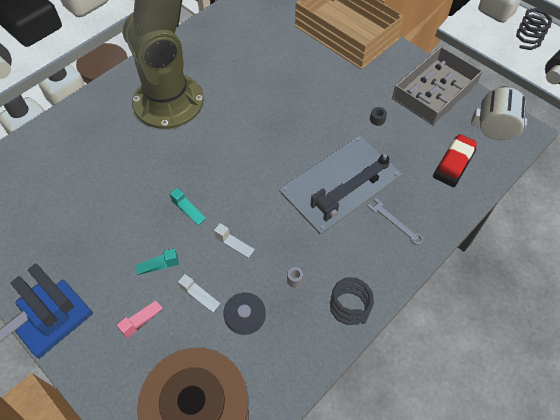

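View pics/top0.png

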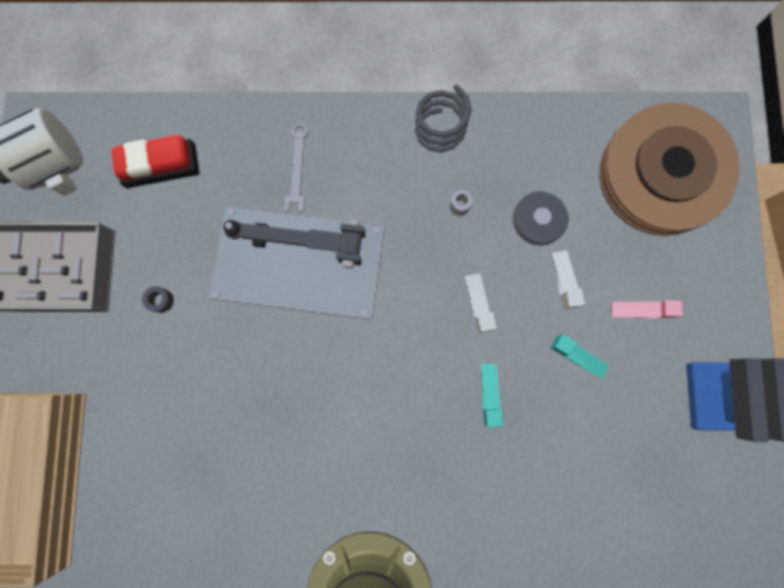

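The candidates are the two white wedges, at scene (234,240) / top(1.4x) (481,302) and scene (199,293) / top (568,279). Pink and turquoise look-alikes are ruled out. An enlarged crop should show which ramp is steeper.

Run:
```python
from h import *
s=load('scene');t=load('top')
c1=cv2.resize(s['img'][215:320,165:265],None,fx=5,fy=5,interpolation=cv2.INTER_CUBIC)
c2=cv2.resize(t['img'][170:245,325:425],None,fx=3,fy=3,interpolation=cv2.INTER_CUBIC)
c2=cv2.copyMakeBorder(c2,0,525-225,0,0,cv2.BORDER_CONSTANT)
cv2.imwrite('pics/crop1.png',cv2.cvtColor(np.hstack([c1,c2]),cv2.COLOR_RGB2BGR))
# masks in top
for n,im in(('scene',s),('top',t)):
    h=cv2.cvtColor(im['img'],cv2.COLOR_RGB2HSV)
    m=((h[...,1]<40)&(h[...,2]>150)).astype(np.uint8)
    cs,_=cv2.findContours(m,0,2)
    for c in cs:
        if 150<cv2.contourArea(c)<1500:
            b=cv2.boxPoints(cv2.minAreaRect(c)); print(n,cv2.contourArea(c),b.round(1).tolist())
# plate
g=t['img'].astype(int); print([g[y,x].tolist() for x,y in((200,200),(170,190),(240,210),(100,250),(300,270))])
```

```text
scene 857.0 [[402.0, 381.0], [454.0, 381.0], [454.0, 419.0], [402.0, 419.0]]
scene 521.5 [[467.6000061035156, 371.5], [499.6000061035156, 359.3999938964844], [519.5999755859375, 412.1000061035156], [487.6000061035156, 424.29998779296875]]
scene 521.5 [[434.5, 331.20001220703125], [487.20001220703125, 328.1000061035156], [488.8999938964844, 357.0], [436.20001220703125, 360.1000061035156]]
scene 185.0 [[-4.099999904632568, 333.8999938964844], [23.700000762939453, 311.6000061035156], [27.799999237060547, 316.79998779296875], [0.0, 339.0]]
scene 246.5 [[405.20001220703125, 311.3999938964844], [432.8999938964844, 306.8999938964844], [436.1000061035156, 326.79998779296875], [408.3999938964844, 331.29998779296875]]
scene 499.5 [[176.39999389648438, 282.3999938964844], [184.6999969482422, 272.6000061035156], [220.1999969482422, 303.1000061035156], [211.89999389648438, 312.79998779296875]]
scene 406.0 [[211.5, 232.10000610351562], [220.10000610351562, 221.39999389648438], [254.60000610351562, 249.3000030517578], [246.0, 260.0]]
scene 214.5 [[367.5, 204.60000610351562], [374.20001220703125, 19
[... 1245 characters left out ...]
20001220703125, 359.1000061035156]]
top 218.0 [[171.6999969482422, 332.3999938964844], [190.0, 318.0], [211.3000030517578, 345.1000061035156], [193.0, 359.5]]
top 384.5 [[74.5999984741211, 282.70001220703125], [110.19999694824219, 266.70001220703125], [123.69999694824219, 296.70001220703125], [88.0, 312.70001220703125]]
top 315.0 [[87.5, 100.0], [102.80000305175781, 97.5999984741211], [106.5999984741211, 122.0], [91.4000015258789, 124.4000015258789]]
top 864.5 [[-11.399999618530273, 90.5999984741211], [27.799999237060547, 75.30000305175781], [40.0, 106.5999984741211], [0.699999988079071, 121.9000015258789]]
[[147, 158, 170], [145, 155, 167], [148, 159, 171], [135, 143, 149], [138, 145, 152]]
```

View pics/crop1.png

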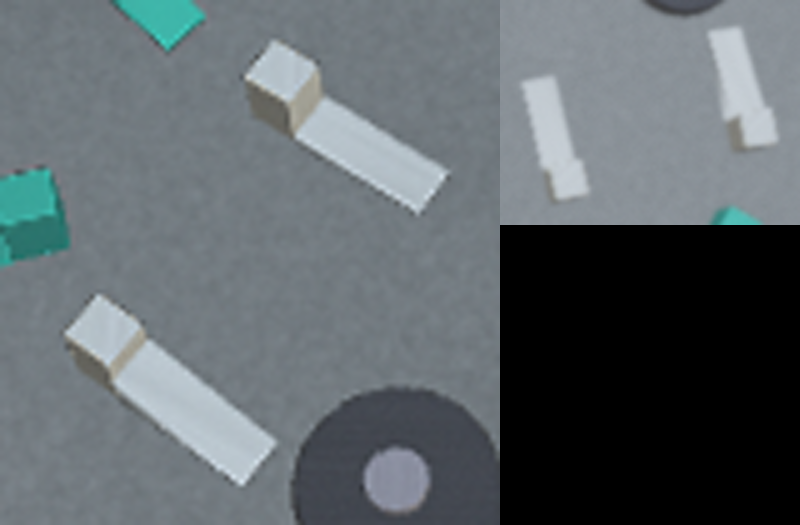

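The lower-left wedge in scene (199,293) has a small block-to-ramp step of about 20 crop px, against about 40 px for the other one at (234,240). So the steep wedge is scene (199,293) / top (568,279). Next I'll measure it, the plate and the ball.

Run:
```python
from h import *
s=load('scene');t=load('top')
mm=lambda P:(1000*np.array(P)).round(1).tolist()
print('flat-check step heights: horizontal miss of ramp root vs block front at z=.026/.009')
for n,im,B,root,N in(('steep scene',s,[(193.6,281.4),(186,287.4),(185,274),(178.4,282)],[(194.4,284),(188,292.6)],[(220,303.4),(213.2,312)]),
   ('flat scene',s,[(229,229.5),(223,234),(220,223),(214,230)],[(230,234.5),(224,242)],[(254.8,249.8),(248.6,257.8)]),
   ('right top',t,[(404,209.3),(414,206),(417.3,217.7),(407.3,220)],[(404,209),(414,206)],[(395,180.7),(405,179)])):
    b=np.array([ray(im,*p,.045) for p in B]); nn=np.array([ray(im,*p,.004) for p in N])
    d=nn.mean(0)-b.mean(0); print(n,mm(b.mean(0)),'nose',mm(nn.mean(0)),'len',np.hypot(*d[:2]),'yaw',np.degrees(np.arctan2(d[1],d[0])))
    for z in(.009,.026): print('  root',z,mm(np.mean([ray(im,*p,z) for p in root],0)-b[:2].mean(0)))
g=cv2.GaussianBlur(t['img'],(3,3),0).astype(int)
m=((g[...,2]-g[...,0]>19)&(g[...,1]>148)).astype(np.uint8)
m[:140]=0;m[240:]=0;m[:,:130]=0;m[:,290:]=0
m=cv2.morphologyEx(m,cv2.MORPH_OPEN,np.ones((3,3)))
c=max(cv2.findContours(m,0,2)[0],key=cv2.contourArea); r=cv2.minAreaRect(cv2.convexHull(c)); 
q=cv2.approxPolyDP(cv2.convexHull(c),6,True)[:,0]; print('plate px',q.tolist())
for p in q: print(mm(ray(t,*p,.012)))
man=[(164.3,148.6),(273.6,164.3),(265.7,226.4),(150,212.9)]
P=np.array([ray(t,*p,.012) for p in man]);print('man',mm(P),[np.linalg.norm(P[i]-P[i-1]).round(4) for i in range(4)])
# dark ball/stud in both
for n,im,(a,b,c_,d) in(('top',t,(150,150,185,180)),('scene',s,(370,145,400,185))):
    cv2.imwrite(f'pics/b_{n}.png',cv2.cvtColor(cv2.resize(im['img'][b:d,a:c_],(350,int(350*(d-b)/(c_-a))),interpolation=cv2.INTER_CUBIC),cv2.COLOR_RGB2BGR))
A=cv2.imread('pics/b_top.png');B=cv2.imread('pics/b_scene.png');h=max(len(A),len(B))
pad=lambda X:cv2.copyMakeBorder(X,0,h-len(X),0,0,0)
cv2.imwrite('pics/ball.png',np.hstack([pad(A),pad(B)]))
```

```text
flat-check step heights: horizontal miss of ramp root vs block front at z=.026/.009
steep scene [529.5, -372.6, 45.0] nose [621.6, -358.4, 4.0] len 0.09310831058231366 yaw 8.822157931405203
  root 0.009 [-4.6, 1.9, -36.0]
  root 0.026 [2.4, -1.1, -19.0]
flat scene [484.8, -210.7, 45.0] nose [577.6, -192.9, 4.0] len 0.09445709801676969 yaw 10.856156775645704
  root 0.009 [-0.1, -0.5, -36.0]
  root 0.026 [7.5, -5.6, -19.0]
right top [521.7, -370.2, 45.0] nose [616.9, -359.0, 4.0] len 0.09588485813025521 yaw 6.72161753106288
  root 0.009 [5.7, -11.3, -36.0]
  root 0.026 [3.2, -6.0, -19.0]
plate px [[272, 162], [264, 225], [150, 211], [157, 169]]
[663.2, -17.2, 12.0]
[494.1, 2.3, 12.0]
[530.2, 302.4, 12.0]
[643.5, 290.0, 12.0]
man [[699.9, 273.3, 12.0], [656.9, -21.5, 12.0], [490.5, -2.2, 12.0], [525.2, 302.1, 12.0]] [np.float64(0.1771), np.float64(0.2979), np.float64(0.1676), np.float64(0.3062)]
```

View pics/ball.png

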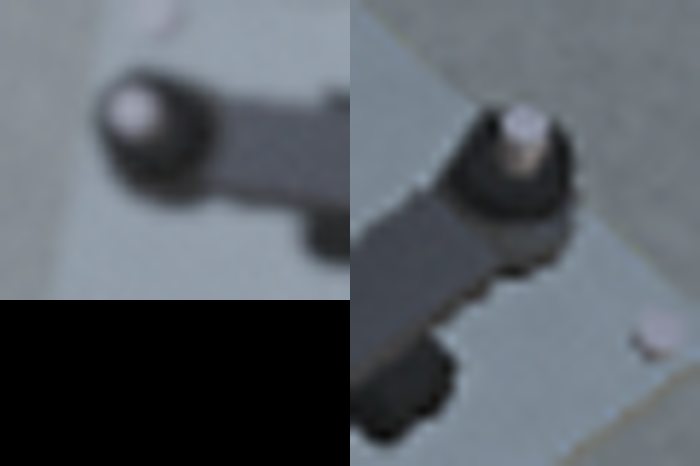

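Stud top is at top (163.2,161) and scene (385,155.5). The steep wedge's root fits z=26 mm and the other wedge's fits 9 mm, so the identification is confirmed. Now a planning helper for moves.

```bash
cat >> h.py <<'E'
def rot(yaw):  # tool down, jaws (tool z) along wedge y; wedge x at yaw (deg); pick sign nearest to current
    c,s_=np.cos(np.radians(yaw)),np.sin(np.radians(yaw))
    y=np.array([0,0,-1.]); z=np.array([-s_,c,0]); x=np.cross(y,z)
    A=R.from_matrix(np.c_[x,y,z]); return [A, A*R.from_rotvec([0,np.pi,0])]
def inc(P,yaw,p0=None,r0=None):
    st=telemetry.read_state(); p=st['position'] if p0 is None else np.array(p0)
    q=st['tool_rot']; r=R.from_quat(np.r_[q[1:],q[0]]) if r0 is None else r0
    T=min(rot(yaw),key=lambda A:(r.inv()*A).magnitude())
    d=r.inv().apply(np.array(P)-p)/.25; w=(r.inv()*T).as_rotvec()/np.pi
    print('inc',d.round(4).tolist(),w.round(4).tolist(),'deg',np.degrees((r.inv()*T).magnitude()).round(1)); 
    return d,w
E
python3 - <<'E'
from h import *
s=load('scene');t=load('top')
print('stud',ray(t,163.2,161,.075),ray(s,385,155.5,.075))
st=telemetry.read_state();q=st['tool_rot'];print(R.from_quat(np.r_[q[1:],q[0]]).as_matrix().round(3))
inc((.42,.45,.25),-7);inc((.40,.40,.25),8)
E
```

```text
stud [0.64855133 0.25401969 0.075     ] [0.65382082 0.25530849 0.075     ]
[[ 0.957 -0.     0.291]
 [-0.291 -0.002  0.957]
 [ 0.    -1.    -0.002]]
inc [1.0844, -0.1911, -0.3877] [0.0006, -0.0549, -0.0] deg 9.9
inc [1.0659, -0.1907, -0.6023] [0.0006, -0.1383, -0.0001] deg 24.9
```

Request:
servo_tool --pt "1 -0.2 -0.6 0 -0.055 0 1" --pt "1 -0.2 -0.6 0 -0.055 0 1" --pt "1 -0.2 -0.6 0 -0.055 0 1" --pt "1 -0.2 -0.6 0 -0.055 0 1" --pt "1 -0.2 -0.6 0 -0.055 0 1" --pt "1 -0.2 -0.6 0 -0.055 0 1" --pt "1 -0.2 -0.6 0 -0.055 0 1"

```text
t: 0.8
position: [0.3913, 0.3992, 0.2543]
tool_rot: [-0.705, 0.706, -0.046, 0.049]
contact_force: [0.3, 0.4, -0.6]
gripper_width: 0.0854
```

Run:
```python
from h import *
print(telemetry.read_state()['position'])
inc((.56,.22,.25),-7)
s=snap('wrist');M=R.from_rotvec(s['rvec']).as_matrix();print(-M.T@s['tvec'],M[2],s['fovy'])
```

```text
[0.39130668 0.39916547 0.25434651]
inc [0.7649, 0.0212, -0.6195] [0.0003, -0.004, 0.0014] deg 0.8
[0.32569564 0.40889049 0.42529033] [ 0.26269071 -0.03756295 -0.96414865] 59.651232017804695
```

Request:
servo_tool --pt "0.67 0 -0.5 0 0 0 1" --pt "0.67 0 -0.5 0 0 0 1" --pt "0.67 0 -0.5 0 0 0 1" --pt "0.67 0 -0.5 0 0 0 1" --pt "0.67 0 -0.5 0 0 0 1" --pt "0.67 0 -0.5 0 0 0 1"

```text
t: 1.45
position: [0.5361, 0.2604, 0.2521]
tool_rot: [-0.705, 0.706, -0.045, 0.044]
contact_force: [-0.1, 1.0, -0.7]
gripper_width: 0.0853
```

Run:
```python
from h import *
print(telemetry.read_state()['position'])
s=snap('wrist');save(s,'w1',k=1.4)
```

```text
[0.53609518 0.26037384 0.25209276]
```

View pics/w1.png

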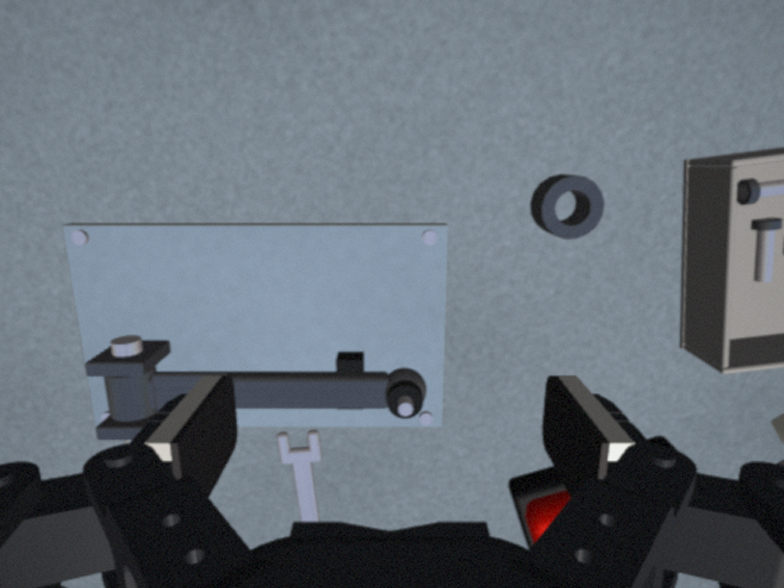

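Wrist view: stud top at (405,408) and plate corners at about (66,228), (446,228) and (441,426), in 1.4x pixels.

Run:
```python
from h import *
s=load('wrist');mm=lambda P:(1000*np.array(P)).round(1).tolist()
c=[ray(s,x/1.4,y/1.4,.012) for x,y in((66,227),(446,227),(441,426))]
print(mm(c),np.linalg.norm(c[0]-c[1]),np.linalg.norm(c[2]-c[1]))
e=c[1]-c[0];print('yaw from y edge',np.degrees(np.arctan2(-e[0],e[1])))
st=ray(s,405/1.4,408/1.4,.075);print('stud',mm(st))
y=np.radians(np.degrees(np.arctan2(-e[0],e[1])));X=np.array([np.cos(y),np.sin(y)]);Y=np.array([-np.sin(y),np.cos(y)])
for i,(a,b) in enumerate(((-110,-155),(-110,155),(70,155))): print('ball from corner',mm(c[i][:2]+X*(20-a)/1e3+Y*(120-b)/1e3))
inc((.54,.02,.25),7)
```

```text
[[491.0, 4.6, 12.0], [528.5, 307.1, 12.0], [704.2, 285.9, 12.0]] 0.30480267813616047 0.17695965038125602
yaw from y edge -7.054944442892353
stud [650.4, 258.1, 75.0]
ball from corner [653.8, 261.5]
ball from corner [653.2, 256.3]
ball from corner [650.2, 257.3]
inc [0.1386, 0.0085, -0.9607] [-0.0001, -0.0775, -0.0006] deg 13.9
```

Request:
servo_tool --pt "0 0 -1 0 0 0 1" --pt "0 0 -1 0 0 0 1" --pt "0 0 -1 0 0 0 1" --pt "0 0 -1 0 0 0 1" --pt "0 0 -1 0 0 0 1"

```text
t: 2.0
position: [0.504, 0.015, 0.253]
tool_rot: [0.706, -0.705, 0.041, -0.041]
contact_force: [1.4, -0.6, -0.5]
gripper_width: 0.0853
```

Request:
servo_tool --pt "0.1 0 -1 0 0 0 1" --pt "0.1 0 -1 0 0 0 1" --pt "0.1 0 -1 0 -0.08 0 1" --pt "0.1 0 -1 0 -0.08 0 1" --pt "0.1 0 -1 0 -0.08 0 1" --pt "0.1 0 -1 0 -0.08 0 1"

```text
t: 2.6
position: [0.4987, -0.2414, 0.2532]
tool_rot: [-0.705, 0.706, 0.044, -0.044]
contact_force: [-0.8, -1.4, -0.3]
gripper_width: 0.0848
```

Run:
```python
from h import *
print(telemetry.read_state()['position'])
inc((.50,-.37,.25),7.8)
```

```text
[ 0.49868367 -0.24136285  0.25320446]
inc [-0.0593, 0.0138, -0.5111] [0.0006, -0.0033, -0.0] deg 0.6
```

Request:
servo_tool --pt "-0.06 0 -0.51 0 0 0 1" --pt "-0.06 0 -0.51 0 0 0 1" --pt "-0.06 0 -0.51 0 0 0 1" --pt "-0.06 0 -0.51 0 0 0 1" --pt "-0.06 0 -0.51 0 0 0 1"

```text
t: 3.1
position: [0.5025, -0.3636, 0.2522]
tool_rot: [0.706, -0.705, -0.047, 0.047]
contact_force: [-0.2, 0.6, -0.4]
gripper_width: 0.0854
```

Run:
```python
from h import *
print(telemetry.read_state()['position'])
s=snap('wrist');save(s,'w2',k=1.4)
```

```text
[ 0.5025491  -0.36357747  0.25220782]
```

View pics/w2.png

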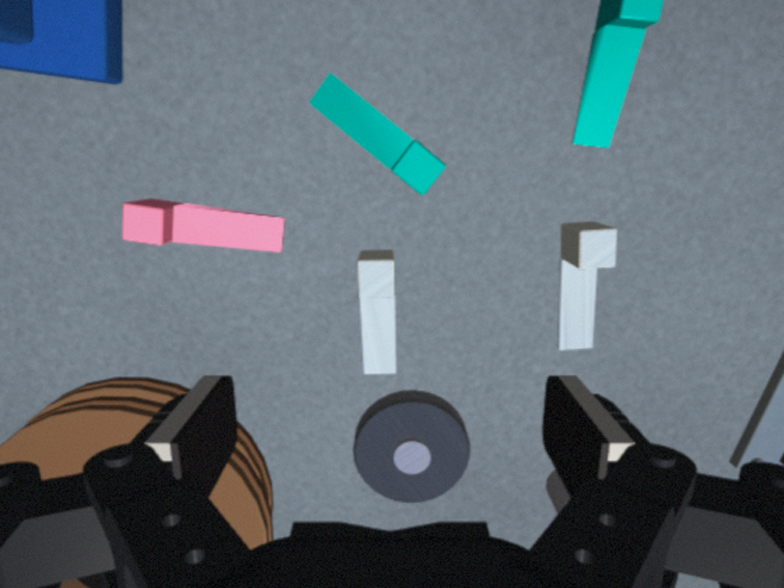

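Wrist view: steep wedge block top at (358,260), (394,259), (395,297), (360,299). Its nose is at (364,374)–(396,373), with no neighbour within the jaw span.

Run:
```python
from h import *
s=load('wrist');mm=lambda P:(1000*np.array(P)).round(1).tolist()
b=np.array([ray(s,x/1.4,y/1.4,.045) for x,y in((358,260),(394,259),(395,297),(360,299))])
n=np.array([ray(s,x/1.4,y/1.4,.004) for x,y in((364,374),(396,373))])
print(mm(b),mm(b.mean(0)),mm(n.mean(0)));d=n.mean(0)-b.mean(0);yaw=np.degrees(np.arctan2(d[1],d[0]));print(np.hypot(*d[:2]),yaw)
ctr=b.mean(0); inc((ctr[0],ctr[1],.12),yaw); inc((ctr[0],ctr[1],.012),yaw)
```

```text
[[512.9, -385.2, 45.0], [508.6, -358.5, 45.0], [537.7, -353.8, 45.0], [542.8, -380.1, 45.0]] [525.5, -369.4, 45.0] [619.5, -355.4, 4.0]
0.09503152583050382 8.459326913081007
inc [0.0859, 0.5294, -0.0394] [-0.0008, -0.0045, 0.0001] deg 0.8
inc [0.0857, 0.9614, -0.0405] [-0.0008, -0.0045, 0.0001] deg 0.8
```

Request:
servo_tool --pt "0.086 0.2 -0.04 0 -0.0045 0 1" --pt "0.086 0.4 -0.04 0 -0.0045 0 1" --pt "0.086 0.6 -0.04 0 -0.0045 0 1" --pt "0.086 0.75 -0.04 0 -0.0045 0 1" --pt "0.086 0.85 -0.04 0 -0.0045 0 1" --pt "0.086 0.92 -0.04 0 -0.0045 0 1" --pt "0.086 0.96 -0.04 0 -0.0045 0 1" --pt "0.086 0.967 -0.04 0 -0.0045 0 1" --pt "0.086 0.967 -0.04 0 -0.0045 0 1"

```text
t: 4.05
position: [0.5248, -0.3735, 0.0124]
tool_rot: [-0.705, 0.706, 0.052, -0.05]
contact_force: [-0.7, 0.5, 0.9]
gripper_width: 0.0855
```

Request:
servo_tool --pt "0 0 0 0 0 0 -0.2" --pt "0 0 0 0 0 0 -0.5" --pt "0 0 0 0 0 0 -1" --pt "0 0 0 0 0 0 -1" --pt "0 0 0 0 0 0 -1" --pt "0 0 0 0 0 0 -1" --pt "0 0 0 0 0 0 -1" --pt "0 0 0 0 0 0 -1" --force 70

```text
t: 4.85
position: [0.524, -0.3735, 0.0121]
tool_rot: [0.705, -0.705, -0.051, 0.05]
contact_force: [-1.2, 1.4, 5.2]
gripper_width: 0.0255
```

Request:
servo_tool --pt "0 -0.03 0 0 0 0 -1" --pt "0 -0.1 0 0 0 0 -1" --pt "0 -0.25 0 0 0 0 -1" --pt "0 -0.4 0 0 0 0 -1" --pt "0 -0.5 0 0 0 0 -1" --pt "0 -0.5 0 0 0 0 -1" --pt "0 -0.5 0 0 0 0 -1"

```text
t: 5.55
position: [0.5238, -0.3736, 0.1369]
tool_rot: [-0.705, 0.705, 0.051, -0.05]
contact_force: [0.7, -0.4, -2.3]
gripper_width: 0.0253
```

Run:
```python
from h import *
st=telemetry.read_state();print(st['position'],st['gripper_width'],st['contact_force'])
s=snap('wrist');save(s,'w3',k=1.4)
y=np.radians(-7.05);X=np.array([np.cos(y),np.sin(y)]);B=np.array([.651,.257])
for k in(-95-30,-95+41.6): print(k,B+X*k/1e3)
inc((.51,-.10,.15),-7.05)
```

```text
[ 0.52380079 -0.37356158  0.13691802] 0.02531352244119317 [ 0.7062779  -0.35324177 -2.26079609]
-125 [0.52694507 0.27234193]
-53.4 [0.59800373 0.26355407]
inc [0.1038, -0.0566, 1.0882] [-0.0003, 0.0848, -0.0003] deg 15.3
```

View pics/w3.png

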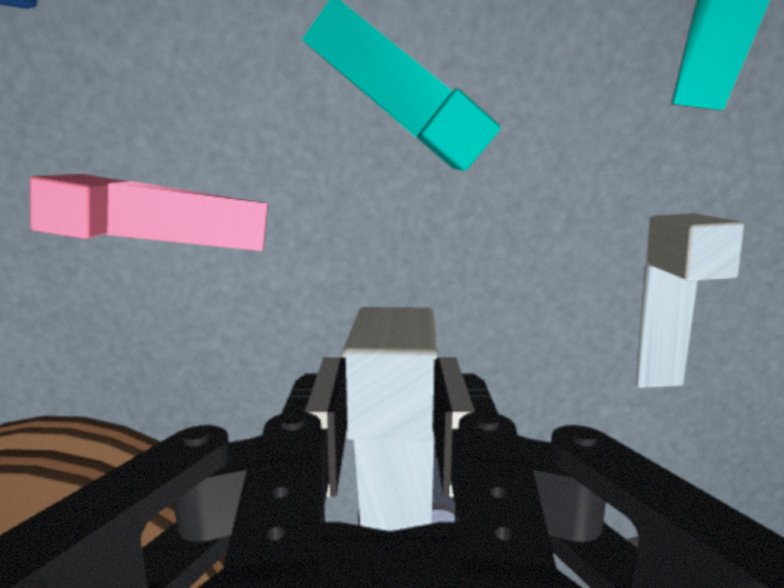

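Held: block top at (345,353), (437,350), (434,437), (347,437), ramp running straight ahead. Load is 2.3 N, about the 0.2 kg expected.

Run:
```python
from h import *
s=load('wrist');st=telemetry.read_state();p=st['position'];q=st['tool_rot'];r=R.from_quat(np.r_[q[1:],q[0]])
b=np.array([ray(s,x/1.4,y/1.4,.170) for x,y in((345,353),(437,350),(434,437),(347,437))])
n=np.array([ray(s,x/1.4,y/1.4,.129) for x,y in((358,527),(432,527))])  # maybe occluded by gripper
c=b.mean(0);print((b*1e3).round(1).tolist(),'centre rel tool',(r.inv().apply(c-p)*1e3).round(1),r.as_matrix()[:,0].round(4),np.degrees(np.arctan2(r.as_matrix()[1,0],r.as_matrix()[0,0])))
f=b[2:].mean(0)-b[:2].mean(0);print('yaw block',np.degrees(np.arctan2(f[1],f[0])))
print('nose-ish',((n-p)*1e3).round(1).tolist())
for z in (.151,):
  k=[ray(s,x/1.4,y/1.4,z) for x,y in((355,440),(434,440))];print('root',((np.mean(k,0)-c)*1e3).round(1))
```

```text
[[514.0, -387.4, 170.0], [509.2, -361.4, 170.0], [536.9, -357.6, 170.0], [540.7, -383.5, 170.0]] centre rel tool [  2.  -34.4   0.2] [ 9.897e-01  1.430e-01 -8.000e-04] 8.222232500156945
yaw block 8.059981966421384
nose-ish [[82.3, -1.3, -6.6], [77.9, 28.8, -6.6]]
root [ 25.5   5.1 -19. ]
```

Request:
servo_tool --pt "0.03 0 0.1 0 0 0 -1" --pt "0.06 0 0.28 0 0.02 0 -1" --pt "0.09 0 0.46 0 0.045 0 -1" --pt "0.12 0 0.64 0 0.065 0 -1" --pt "0.15 0 0.82 0 0.085 0 -1" --pt "0.15 0 0.95 0 0.085 0 -1" --pt "0.15 0 1 0 0.085 0 -1" --pt "0.15 0 1 0 0.085 0 -1"

```text
t: 6.4
position: [0.5242, -0.1181, 0.1349]
tool_rot: [0.706, -0.706, 0.043, -0.041]
contact_force: [-0.4, -0.8, -1.9]
gripper_width: 0.0253
```

Request:
servo_tool --pt "-0.03 0 0.1 0 0 0 -1" --pt "-0.05 0 0.28 0 0 0 -1" --pt "-0.08 0 0.46 0 0 0 -1" --pt "-0.1 0 0.64 0 0 0 -1" --pt "-0.1 0 0.82 0 0 0 -1" --pt "-0.1 0 0.95 0 0 0 -1" --pt "-0.1 0 1 0 0 0 -1" --pt "-0.1 0 1 0 0 0 -1"

```text
t: 7.2
position: [0.5314, 0.1304, 0.1354]
tool_rot: [-0.705, 0.706, -0.044, 0.043]
contact_force: [-0.1, -0.3, -2.6]
gripper_width: 0.0251
```

Run:
```python
from h import *
st=telemetry.read_state();print(st['position'],st['gripper_width'],st['contact_force'])
inc((.530,.272,.10),-7.05)
```

```text
[0.53137316 0.1304102  0.1354416 ] 0.02513458435477456 [-0.11601623 -0.34634344 -2.55145784]
inc [-0.0746, 0.141, 0.5617] [0.0005, 0.0002, -0.0002] deg 0.1
```

Request:
servo_tool --pt "-0.03 0 0.12 0 0 0 -1" --pt "-0.06 0.04 0.3 0 0 0 -1" --pt "-0.075 0.08 0.46 0 0 0 -1" --pt "-0.075 0.12 0.54 0 0 0 -1" --pt "-0.075 0.14 0.562 0 0 0 -1" --pt "-0.075 0.14 0.562 0 0 0 -1"

```text
t: 7.8
position: [0.5302, 0.2692, 0.1001]
tool_rot: [-0.705, 0.707, -0.045, 0.044]
contact_force: [-0.9, 0.1, -2.2]
gripper_width: 0.0251
```

Run:
```python
from h import *
st=telemetry.read_state();print(st['position'],st['gripper_width'],st['contact_force'])
s=snap('scene')['img'][120:230,290:420];t=snap('top')['img'][125:235,130:260]
im=np.hstack([cv2.resize(s,None,fx=3,fy=3,interpolation=2),cv2.resize(t,None,fx=3,fy=3,interpolation=2)])
cv2.imwrite('pics/st.png',im[...,::-1])
```

```text
[0.53021529 0.269168   0.10013009] 0.025092484576342382 [-0.88736179  0.11551979 -2.19912101]
```

View pics/st.png

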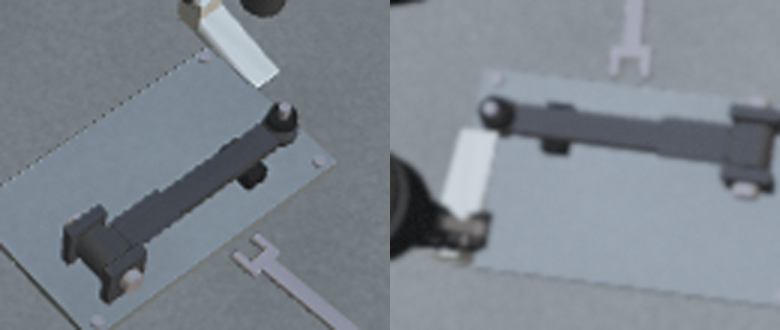

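Run:
```python
from h import *
s=load('scene');t=load('top')
for im,pp in((s,((262,85),(279,70))),): print([(ray(im,x/3+290,y/3+120,.092)*1e3).round(1).tolist() for x,y in pp])
print([(ray(t,(x-390)/3+130,y/3+125,.092)*1e3).round(1).tolist() for x,y in((462,128),(495,130))])
inc((.530,.271,.026),-7.05)
```

```text
[[629.1, 248.1, 92.0], [629.5, 272.6, 92.0]]
[[627.0, 270.3, 92.0], [625.4, 243.1, 92.0]]
inc [-0.0055, 0.302, 0.0098] [0.0005, -0.0015, 0.0002] deg 0.3
```

Request:
servo_tool --pt "-0.005 0.08 0.01 0 0 0 -1" --pt "-0.005 0.18 0.01 0 0 0 -1" --pt "-0.005 0.25 0.01 0 0 0 -1" --pt "-0.005 0.285 0.01 0 0 0 -1" --pt "-0.005 0.296 0.01 0 0 0 -1" --pt "-0.005 0.296 0.01 0 0 0 -1" --pt "-0.005 0.296 0.01 0 0 0 -1"

```text
t: 8.6
position: [0.5299, 0.2749, 0.0286]
tool_rot: [0.706, -0.705, 0.043, -0.045]
contact_force: [-0.0, 0.6, -1.9]
gripper_width: 0.0252
```

Request:
servo_tool --pt "0 0.004 0 0 0 0 -1" --pt "0 0.008 0 0 0 0 -1" --pt "0 0.008 0 0 0 0 -1" --pt "0 0.008 0 0 0 0 -1"

```text
t: 9.0
position: [0.5289, 0.2749, 0.0254]
tool_rot: [0.706, -0.706, 0.044, -0.044]
contact_force: [0.1, -0.6, -2.5]
gripper_width: 0.0254
```

Request:
servo_tool --pt "0 0.004 -0.005 0 0 0 -1" --pt "0 0.006 -0.01 0 0 0 -1" --pt "0 0.006 -0.01 0 0 0 -1" --pt "0 0.006 -0.01 0 0 0 -1"

```text
t: 9.4
position: [0.5288, 0.2727, 0.0241]
tool_rot: [0.706, -0.706, 0.043, -0.044]
contact_force: [0.1, 1.7, 0.5]
gripper_width: 0.0256
```

Request:
servo_tool --pt "0.02 0.002 0 0 0 0 -1" --pt "0.05 0.002 0 0 0 0 -1" --pt "0.08 0.002 0 0 0 0 -1" --pt "0.11 0.002 0 0 0 0 -1" --pt "0.14 0.002 0 0 0 0 -1" --pt "0.16 0.002 0 0 0 0 -1" --pt "0.17 0.002 0 0 0 0 -1" --pt "0.17 0.002 0 0 0 0 -1"

```text
t: 10.2
position: [0.5708, 0.2674, 0.0241]
tool_rot: [0.706, -0.706, 0.044, -0.043]
contact_force: [-1.8, 0.2, 5.3]
gripper_width: 0.0249
```

Run:
```python
from h import *
st=telemetry.read_state();p=st['position'];print(p,st['contact_force'])
y=np.radians(-7.05);X=np.array([np.cos(y),np.sin(y)]);d=p[:2]-[.651,.257];print('along',d@X*1e3,'lat',np.cross(X,d)*1e3)
q=st['tool_rot'];print(R.from_quat(np.r_[q[1:],q[0]]).as_matrix()[:,0])
```

```text
[0.57083311 0.26740452 0.02406154] [-1.84831936  0.23086353  5.34849346]
along -80.83779006600288 lat 0.4865390397172653
[ 9.92368414e-01 -1.23306600e-01 -6.43586978e-04]<stdin>:3: DeprecationWarning: Arrays of 2-dimensional vectors are deprecated. Use arrays of 3-dimensional vectors instead. (deprecated in NumPy 2.0)
```

Request:
servo_tool --pt "0.012 0 0 0 0 0 -1" --pt "0.02 0 0 0 0 0 -1" --pt "0.02 0 0 0 0 0 -1" --pt "0.02 0 0 0 0 0 -1"

```text
t: 10.6
position: [0.5755, 0.2669, 0.0241]
tool_rot: [0.706, -0.706, 0.044, -0.043]
contact_force: [-1.5, 1.0, 4.9]
gripper_width: 0.0252
```

Request:
servo_tool --pt "0.006 0 0 0 0 0 -1" --pt "0.012 0 0 0 0 0 -1" --pt "0.012 0 0 0 0 0 -1" --pt "0.012 0 0 0 0 0 -1"

```text
t: 11.0
position: [0.5769, 0.2669, 0.024]
tool_rot: [0.706, -0.706, 0.045, -0.042]
contact_force: [-6.1, 0.4, 7.2]
gripper_width: 0.0247
```

Request:
servo_tool --pt "0.006 0 0 0 0 0 -1" --pt "0.012 0 0 0 0 0 -1" --pt "0.012 0 0 0 0 0 -1" --pt "0.012 0 0 0 0 0 -1"

```text
t: 11.4
position: [0.5775, 0.2671, 0.0239]
tool_rot: [0.706, -0.706, 0.046, -0.04]
contact_force: [-11.9, -0.2, 11.4]
gripper_width: 0.0252
```

Request:
servo_tool --pt "0.006 0 0 0 0 0 -1" --pt "0.012 0 0 0 0 0 -1" --pt "0.012 0 0 0 0 0 -1" --pt "0.012 0 0 0 0 0 -1"

```text
t: 11.8
position: [0.5801, 0.2671, 0.0239]
tool_rot: [0.706, -0.706, 0.046, -0.04]
contact_force: [-12.1, 1.0, 12.5]
gripper_width: 0.0252
```

Request:
servo_tool --pt "0.008 0 0 0 0 0 -1" --pt "0.016 0 0 0 0 0 -1" --pt "0.024 0 0 0 0 0 -1" --pt "0.024 0 0 0 0 0 -1" --pt "0.024 0 0 0 0 0 -1"

```text
t: 12.3
position: [0.5863, 0.2668, 0.024]
tool_rot: [0.706, -0.705, 0.046, -0.04]
contact_force: [-12.5, 1.4, 11.9]
gripper_width: 0.0249
```

Run:
```python
from h import *
st=telemetry.read_state();p=st['position'];print(p,st['contact_force'],st['wrist_torque'])
s=snap('scene')['img'][120:200,330:420];t=snap('top')['img'][140:220,130:220]
im=np.hstack([cv2.resize(s,None,fx=4.4,fy=4.4,interpolation=2),cv2.resize(t,None,fx=4.4,fy=4.4,interpolation=2)])
cv2.imwrite('pics/st2.png',im[...,::-1])
```

```text
[0.58630803 0.26677891 0.02397581] [-12.54126622   1.37111302  11.9264342 ] [ 0.1334455   2.62289033 -0.0517075 ]
```

View pics/st2.png

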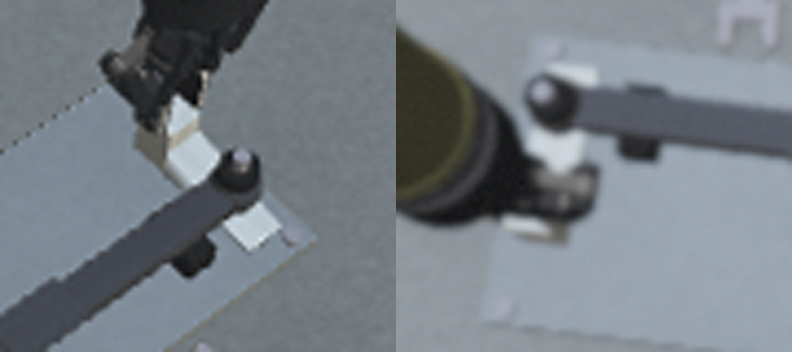

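The wedge is under the ball (stud at crop (240,160)), with its nose out on the far side at about (264,241). Comparing the nose position with the TCP to check for slip.

```bash
cat > m.py <<'E'
from h import *
def along(P): 
    y=np.radians(-7.05); d=np.array(P)[:2]-[.651,.257]; return (d@[np.cos(y),np.sin(y)]*1e3).round(1),(d@[-np.sin(y),np.cos(y)]*1e3).round(1)
def bright(n,box,thr):
    im=load(n); a,b,c,d=box; g=im['img'][b:d,a:c].astype(float).min(2)
    return g
E
python3 - <<'E'
from m import *
s=load('scene');t=load('top')
n=ray(s,330+264/4.4,120+241.5/4.4,.016);print('nose scene',n,along(n))
n=ray(t,130+(582-396)/4.4,140+66/4.4,.016);print('nose top',n,along(n))
print('tcp',along(telemetry.read_state()['position']))
for n,im,u,v in(('scene',s,330+240/4.4,120+158/4.4),('top',t,130+(543-396)/4.4,140+92/4.4)): print('stud',n,u,v,proj(im,[.651,.257,.075]),proj(im,[.651,.257,.080]))
E
```

```text
nose scene [0.68658281 0.25228404 0.016     ] (np.float64(35.9), np.float64(-0.3))
nose top [0.68098806 0.24970687 0.016     ] (np.float64(30.7), np.float64(-3.6))
tcp (np.float64(-65.4), np.float64(1.7))
stud scene 384.54545454545456 155.9090909090909 [[384.58300813 154.5772024 ]] [[384.87583855 153.50436224]]
stud top 163.4090909090909 160.9090909090909 [[162.06741223 160.05266482]] [[161.44139588 159.52498099]]
```

Request:
servo_tool --pt "0.008 0 0 0 0 0 -1" --pt "0.016 0 0 0 0 0 -1" --pt "0.024 0 0 0 0 0 -1" --pt "0.024 0 0 0 0 0 -1" --pt "0.024 0 0 0 0 0 -1"

```text
t: 12.9
position: [0.5923, 0.2663, 0.024]
tool_rot: [0.706, -0.705, 0.046, -0.04]
contact_force: [-12.1, 1.8, 11.3]
gripper_width: 0.0252
```

Request:
servo_tool --pt "0.005 0 0 0 0 0 -1" --pt "0.009 0 0 0 0 0 -1" --pt "0.009 0 0 0 0 0 -1" --pt "0.009 0 0 0 0 0 -1"

```text
t: 13.3
position: [0.5942, 0.2661, 0.024]
tool_rot: [0.706, -0.705, 0.046, -0.04]
contact_force: [-12.2, 1.4, 11.5]
gripper_width: 0.0253
```

Run:
```python
from m import *
print(telemetry.read_state()['position'])
for n in('scene','top'):
    ref=cv2.imread(f'pics/{n}0.png')[...,::-1]
    if n=='top': ref=cv2.resize(ref,(560,420),interpolation=cv2.INTER_AREA)
    im=snap(n)
    u,v=(385,156) if n=='scene' else (163,161)
    def cen(g):
        g=g[v-5:v+6,u-5:u+6].astype(float).mean(2); w=np.clip(g-110,0,None)
        yy,xx=np.mgrid[-5:6,-5:6]; w=w*(np.hypot(xx,yy)<4.0); return (w*xx).sum()/w.sum()+u,(w*yy).sum()/w.sum()+v
    a=cen(ref);b=cen(im['img']);print(n,np.round(a,2),np.round(b,2),'expected px per 5mm',proj(im,[.651,.257,.080])-proj(im,[.651,.257,.075]))
    T=ref[v-4:v+5,u-4:u+5].copy(); up=lambda x:cv2.resize(np.ascontiguousarray(x),None,fx=10,fy=10,interpolation=cv2.INTER_CUBIC)
    r=cv2.matchTemplate(up(im['img'][v-8:v+9,u-8:u+9]),up(T),cv2.TM_CCOEFF_NORMED);_,m,_,l=cv2.minMaxLoc(r);print('  tm',m,(l[0]-40)/10,(l[1]-40)/10)
s=load('scene')['img'][130:200,340:420];w=snap('wrist')['img'][200:420,150:410]
A=cv2.resize(s,(400,350),interpolation=2);B=cv2.resize(w,(400,338),interpolation=2);B=cv2.copyMakeBorder(B,0,12,0,0,0)
cv2.imwrite('pics/fin.png',np.hstack([A,B])[...,::-1])
```

```text
[0.59419228 0.26613574 0.02397004]
scene [384.85 155.03] [384.89 154.36] expected px per 5mm [[ 0.29283043 -1.07284016]]
  tm 0.9882223606109619 0.1 -0.9
top [162.52 160.32] [162.38 159.97] expected px per 5mm [[-0.62601636 -0.52768383]]
  tm 0.9704798460006714 -0.4 -0.3
```

View pics/fin.png

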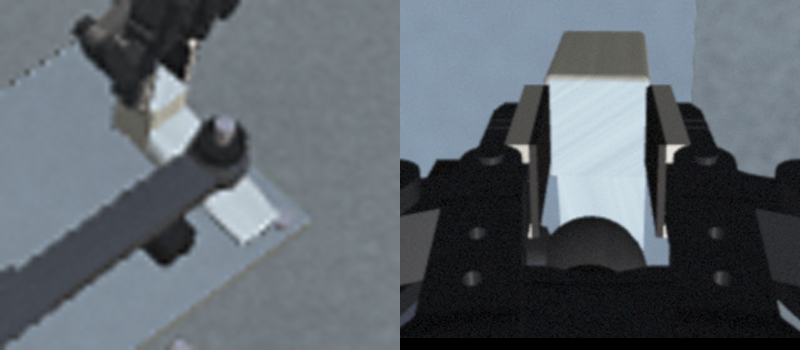

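Request:
servo_tool --pt "0.003 0 0 0 0 0 -1" --pt "0.006 0 0 0 0 0 -1" --pt "0.006 0 0 0 0 0 -1" --pt "0.006 0 0 0 0 0 -1" --pt "0.006 0 0 0 0 0 -1" --pt "0.006 0 0 0 0 0 -1"

```text
t: 14.05
position: [0.5956, 0.266, 0.024]
tool_rot: [0.706, -0.705, 0.046, -0.04]
contact_force: [-12.9, 1.6, 12.2]
gripper_width: 0.0253
```

Run:
```python
from m import *
st=telemetry.read_state();q=st['tool_rot'];print(st['position'],along(st['position']),st['contact_force'],R.from_quat(np.r_[q[1:],q[0]]).as_matrix().round(4).tolist())
up=lambda x:cv2.resize(np.ascontiguousarray(x),None,fx=20,fy=20,interpolation=cv2.INTER_CUBIC)
ref=cv2.imread('pics/scene0.png')[...,::-1]; 
for k in range(3):
  im=snap('scene')
  # stud + ball/arm-end window, and hinge as null reference
  for (u,v,h) in((385,156,3),(385,157,4),(384,159,5),(326,204,8)):
    r=cv2.matchTemplate(up(im['img'][v-h-3:v+h+4,u-h-3:u+h+4]),up(ref[v-h:v+h+1,u-h:u+h+1]),cv2.TM_CCOEFF_NORMED);_,m,_,l=cv2.minMaxLoc(r);print((u,v,h),round(m,3),(l[0]-60)/20,(l[1]-60)/20)
```

```text
[0.5955968  0.26596765 0.02397945] (np.float64(-56.1), np.float64(2.1)) [-12.88731315   1.55358239  12.18676765] [[0.9926, -0.0089, 0.1209], [-0.1209, 0.0019, 0.9927], [-0.009, -1.0, 0.0008]]
(385, 156, 3) 0.991 0.05 -1.0
(385, 157, 4) 0.989 0.1 -1.0
(384, 159, 5) 0.97 0.2 -1.0
(326, 204, 8) 0.996 0.0 0.0
(385, 156, 3) 0.991 0.0 -1.0
(385, 157, 4) 0.989 0.1 -1.0
(384, 159, 5) 0.97 0.2 -1.0
(326, 204, 8) 0.996 0.0 0.0
(385, 156, 3) 0.991 0.05 -1.0
(385, 157, 4) 0.989 0.1 -1.0
(384, 159, 5) 0.97 0.15 -0.95
(326, 204, 8) 0.996 0.0 0.0
```

```bash
python3 -c "
from rig import env;print(env.finish_job())"
```

```text
the job is handed in; nothing more can be done
None
```

I pushed the steep wedge thin end first under the ball joint until the arm lifted off the pad. I estimate the gap there at about 3.7–4.1 mm, and I handed the job in at about 14 s with the wedge still gripped. No verdict was reported.

- **Which wedge:** the one near the pulley. Its ramp root fitted a height of 26 mm, while the other white wedge's fitted 9 mm. The pink and turquoise look-alikes were not touched.
- **Lift:** the TCP travelled about 19 mm past first contact, which gives about 5.2 mm at the ball and a 4.1 mm gap. In the scene camera the stud rose 1.0 px, about 4.7 mm, which gives about 3.7 mm. The hinge did not move in that picture.
- **Disagreement:** before the last 1.4 mm of push, the stud shift in both cameras gave a ball lift of about 3–4.2 mm, so the gap may be slightly under 4 mm.
- **Force:** the push was about 13 N and the tool pressed down with about 12 N. The wedge slipped less than about 0.5 mm in the grip.
- **Not confirmed:** the tool reads about 0.5° nose-down. Its height did not change during the push, so I take the wedge to be flat on the plate, but I did not check that in a picture. I did not re-measure the bystanders at the end.

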